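# Put the bun stamp away in the push-latch bin

### The job

The blue-lidded bin is shut on its push latch: press the tab at the front of its lid down until you feel it bottom and let go, so that the lid springs open; stand the bun stamp upright inside the bin, then swing the lid down and press it to the bottom once more so that it stays latched shut. Be gentle: press the lid at its bottom stop with no more than 15 N, and never knock or force the lid or the bin. Do not open the white-lidded bin or disturb the sugar jar and the scraper.

Things in the scene. Friction and masses are not known exactly. Their poses are not given: they have to be found in the camera images.
- bin: Fixed open-topped steel bin, 180 (x, front to back) x 200 (y) x 100 mm high, walls and floor 4 mm. Origin: centre of its underside, on the bench. Its -x side is the front, towards the robot (turned up to 0.2 rad); it stands left or right of the middle. A grey catch housing, 44 x 56 mm, up to 96 mm high, is fixed to its front, under the lid's tab. The blue lid is hinged at the back.
- bin_lid (a joint): Angle of the bin's blue lid, rad: about 0 (0 to 0.01) when latched, level; 1.5 when sprung open, upright over the hinge. Plate 188 mm (hinge to front) x 208 x 6 mm, a tab 80 mm wide and 39 mm long at the middle of its front, a 26 mm skirt on front and sides; a white tongue (30 x 66 mm) hangs from the tab. A damped spring opens it in about 2 s; holding it down takes about 5 N at the tab.
- bin_press (a point): Place to press on the blue lid: top face of the tab, on the lid's middle line, 205 mm from the hinge, marked by a grey disc 28 mm across. About 132 mm above the bench when latched, 330 mm when open. Moves with the lid; its z axis is the outward normal of the lid's top face, its x axis points to the hinge.
- bin_hinge (a point): Middle of the blue lid's hinge axis, 90 mm behind the bin's centre and 125 mm above the bench; fixed to the bin. The axis runs along the bin's y; the lid's underside passes through it. The open lid can be pushed down from behind (its outer face).
- bin_in (a point): Point on the bin's inner floor, 45 mm in front of its middle, 4 mm above the bench: a good place to stand the stamp, clear of the open lid and of the tongue that juts forward from it to 85 mm in front of the hinge, about 325 mm above the bench.
- stamp: Bun stamp, loose, standing upright, 120 g more or less: red disc 52 mm across and 16 mm high, above it a thin neck (18 mm across, to 38 mm), then a round wooden grip 27 mm across from 38 to 72 mm above the bench. Origin: centre of the underside; z up along the grip.
- spare: Bystander: an identical bin with a white lid, latched shut, fixed on the other side of the middle; its lid must stay shut. Origin: centre of its underside.
- spare_lid (a joint): Angle of the white lid, rad: about 0 when latched shut.
- shaker: Bystander: glass sugar jar with a steel cap, loose, 52 mm across and 100 mm high, standing between the bins beyond the stamp. Origin: centre of its underside.
- scraper: Bystander: dough scraper lying flat on the robot's side of the stamp, loose: blade 70 x 100 mm with a yellow bar handle along its robot-side edge, 16 mm thick. Origin: under the blade's centre.
- bin_latch (a point): Push latch's pin in the catch housing; fixed. Push the tab down to a firm stop, 11 to 29 mm below its latched height (unknown, new each time: feel for it); letting it rise from there toggles the latch: latched to free, or free to latched. Turning back over 1 mm before the stop changes nothing. 5 N push it there, with a brief bump 1 to 8 mm before the stop; past it force climbs 6 N per mm.
Things that resemble listed ones, but are neither listed nor needed, are in the scene too. Of the things that look like the stamp, take the one that is nearest to the robot's base at the start.

How it is judged:
By the outcome, as a careful person would: the job done as asked, in the order asked, and still so for the second after the job is handed in, with the robot touching nothing.
It also fails if it takes over 72 s, if anything falls off the work surface, if the arm or the gripper's body presses on something with over 40 N, if the wrist force passes 120 N, or if a joint passes its speed limit or range.

### The arm

A 6-joint arm with a two-finger parallel gripper is mounted at the origin on the work surface. World frame = base frame: x ahead of the robot, y to its left, z up, the work surface at z = 0. Lengths are in m, angles in rad, forces in N, time in s.
With the tool pointing down it reaches from about 0.15 to 0.775 m from the base axis. Payload 6.1 kg.
Tool frame: the origin (TCP) lies midway between the tips of the shut fingers; the grasp point (between the pads) lies 19 mm behind it (pinch_z is the distance from the TCP to the grasp point, in m); z points along the fingers, y is the line along which they close (so a half turn about z gives the same grasp; the last joint's range is limited). The gripper opens to 85 mm and grips with 20 to 120 N. Pads are 22 mm wide; open, the fingers measure 114 mm over their backs; the gripper's body (76 mm by 85 mm) begins 54 mm behind the grasp point. The pads swing forward as they close: fully open they stand 13 mm farther back than shut.
Start: joints at [-1.263, 0.126, -0.04, 1.405, 0, 1.571], TCP at [0.159, -0.5, 0.231] pointing down, gripper open.
Joint ranges: [-2.72, 2.72], [-0.95, 1.95], [-1.27, 1.35], [-1.78, 2.02], [-1.46, 1.47], [-3.14, 3.14]. Speed limits (rad/s): [2.39, 2.39, 3.01, 3.14, 3.14, 3.14].

### API

Orientations are given as a unit quaternion [x, y, z, w].
In Python, from workcell import state, read_camera, calibration, finish_job, pinch_z gives the robot as it stands. The module is installed in compiled form; this text tells all that it offers.
- The arm moves only by the tool play_rows, never from a script. Its argument "motion" is a list of rows, each an object of numbers: "dx", "dy", "dz": the shift along the tool's x, y, z in cm; "rx", "ry", "rz": the turn, a rotation vector about the tool's x, y, z in rad; "claw": the opening, from 0 (shut) to 1 (fully open). In form: [{"dx": .., "dy": .., "dz": .., "rx": .., "ry": .., "rz": .., "claw": ..}, ...]. A call has 1 to 8 rows; each row is the pose to reach, as a shift and turn from the pose commanded when the call began, along the tool's axes at that moment; what a row does not reach only later rows make up. A row lasts 1/12 s, in which the tool goes at most 41.7 mm and 7.16 degrees, less where a joint would pass 70% of its speed; a pose out of reach is approached as far as the arm can. A call with a gripper value outside its range is refused whole. The fingers move at their own pace and stop on an object; the grip force is fixed at half the most. Time passes only in rows, so rows that repeat a pose let the fingers close. It gives the time, the measured TCP pose, the force, the opening and the grip force at its end, in the units of the state.
- state(): the state, without advancing time (a new reading comes with each control period).
- read_camera(name): name is "scene" or "side" or "wrist"; returns the picture (420x560x3 uint8, red, green, blue); there is no depth.
- calibration(name): a dict with "camera_matrix" (3x3 intrinsics, pixels), "position" and "rotation" of the camera in the world. Camera axes: x right, y up, looking along -z (the intrinsics and any distortion apply to the point x, -y, -z); pixel columns grow to the right and rows downward; lengths in m; the calibration is good to about 2 mm. A picture is of the moment at which its call begins: read the wrist's pose just before it. calibration takes no time and is no camera call; for the wrist camera it gives the pose at the moment of the call.
- finish_job(): hands the job in; it is judged then, once.
The state is a dict: "time_s": time; "joint_positions": joint angles; "dq": joint speeds; "joint_efforts": joint torques, N m; "tcp_pos": TCP position; "ee_rot": TCP orientation; "contact_force": force on the tool from outside, world axes, zero at the start; "torque": the same for the moment, N m; "width": finger opening in m; "grasp_force": force on a finger pad.
Only numpy, scipy, OpenCV 4.12 (cv2) and the standard library are available. Lean on these libraries where they do the work, as an engineer would, in place of code of your own. Each camera call takes 0.05 s, during which the arm holds its last target. There are 200 camera calls.

## Working session

There is one attempt and no reset: what is moved stays moved. The work goes in short steps, Python scripts to look and compute and a tool call to move; the robot and the scene stay as the last step left them, time stands still between calls to the robot, and variables do not carry over. Pictures are saved under pics/ and viewed, at most 10 in all, crops included, and the job is handed in when it is done.

Besides the shell and the picture viewer there is one more tool, called as a command line: name --argument value ..., lists and objects as JSON in quotes. play_rows: Moves the arm, as the interface text tells. Its arguments: {"type":"object","properties":{"motion":{"type":"array"}},"required":["motion"]}

```bash
mkdir -p pics; cat > h.py <<'E'
import numpy as np, cv2
from workcell import *
def snap(n,f):
    c=calibration(n); im=read_camera(n); cv2.imwrite(f,im[:,:,::-1]); np.save(f[:-4]+'.npy',im); np.savez(f[:-4]+'_c.npz',K=c['camera_matrix'],p=c['position'],R=c['rotation']); return im
def ray(f,u,v):
    c=np.load(f+'_c.npz'); d=np.linalg.inv(c['K'])@np.array([u,v,1.]); return c['p'], c['R']@np.array([d[0],-d[1],-d[2]])
def onz(f,u,v,z):
    p,d=ray(f,u,v); return p+d*(z-p[2])/d[2]
def proj(f,P):
    c=np.load(f+'_c.npz'); q=c['R'].T@(np.array(P)-c['p']); w=c['K']@np.array([q[0],-q[1],-q[2]]); return w[:2]/w[2]
E
python3 - <<'E'
from h import *
a=snap('scene','pics/s0.png');b=snap('side','pics/d0.png')
print(calibration('scene'));print(calibration('side'));print(state(),pinch_z)
E
```

```text
{'camera_matrix': array([[440.54232273,   0.        , 274.67121903],
       [  0.        , 440.54232273, 216.12525588],
       [  0.        ,   0.        ,   1.        ]]), 'position': array([ 0.80163377, -0.59742475,  0.9610399 ]), 'rotation': array([0.3037952 , 0.05519188, 0.16957009, 0.93589974])}
{'camera_matrix': array([[491.99974151,   0.        , 278.90032137],
       [  0.        , 491.99974151, 204.97241004],
       [  0.        ,   0.        ,   1.        ]]), 'position': array([ 0.81192329, -0.5437005 ,  0.75561893]), 'rotation': array([0.34256676, 0.07573398, 0.18267588, 0.91844537])}
{'time_s': 0.1, 'joint_positions': array([-1.26298601e+00,  1.26294968e-01, -4.04892460e-02,  1.40540537e+00,
       -1.89079501e-05,  1.57077118e+00]), 'dq': array([ 0.00152013,  0.00083854,  0.00417726,  0.00114958, -0.00066291,
        0.00049208]), 'joint_efforts': array([-7.11280009e-04, -4.36905491e+01,  3.53603268e+01,  1.37046116e-02,
       -1.65648903e-04, -4.01769668e-06]), 'tcp_pos': array([ 0.15894448, -0.49997777,  0.23062744]), 'ee_rot': array([ 9.88177792e-01,  1.53310683e-01, -1.16125384e-04, -6.86945450e-04]), 'contact_force': array([-0.23594136, -0.20362542,  0.55408102]), 'torque': array([-0.02438029,  0.02042068, -0.01547735]), 'grasp_force': 0.0, 'width': 0.08539971340660242} 0.0187
```

View pics/s0.png

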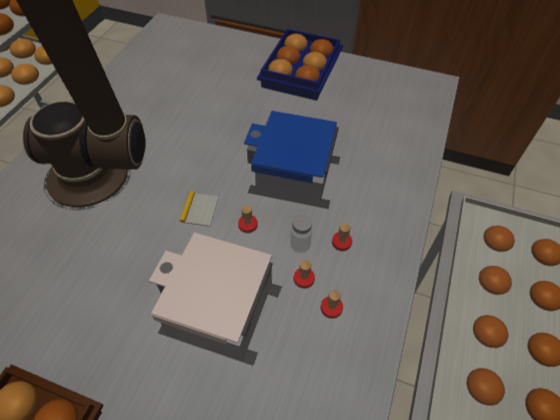

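View pics/d0.png

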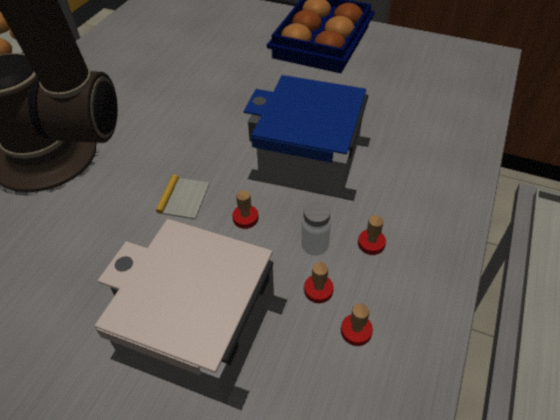

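The scene shows four stamp-like objects: (248,222), (343,240), (305,277) and (332,305). The white bin is at (213,285), the blue-lidded bin at (293,150) with its press disc at (256,134), the scraper at (200,208) and the jar at (301,232). The one nearest the base is the candidate at (248,222), which is (245,215) in the side view. I'll measure everything from colour masks.

```bash
sed -i "s/R=c\['rotation'\])/R=Rn.from_quat(c['rotation']).as_matrix())/; 1a from scipy.spatial.transform import Rotation as Rn" h.py
cat > m.py <<'E'
from h import *
for n in ('s0','d0'):
    f='pics/'+n; c=dict(np.load(f+'_c.npz')); 
    if c['R'].ndim==1: c['R']=Rn.from_quat(c['R']).as_matrix(); np.savez(f+'_c.npz',**c)
    im=np.load(f+'.npy'); hsv=cv2.cvtColor(im,cv2.COLOR_RGB2HSV); H,S,V=cv2.split(hsv)
    red=(((H<5)|(H>174))&(S>200)&(V>100)).astype(np.uint8)
    print(n,'red')
    for k in cv2.findContours(red,0,1)[0]:
        if cv2.contourArea(k)>120:
            (u,v),ax,an=cv2.fitEllipse(k); P=onz(f,u,v,.012); print(np.round([u,v],1),P.round(4),np.hypot(*P[:2]).round(3))
    wood=((H>6)&(H<20)&(S>80)&(V>60)).astype(np.uint8)
    for k in cv2.findContours(wood,0,1)[0]:
        x,y,w,h=cv2.boundingRect(k)
        if 235<x<275 and 180<y<220 and cv2.contourArea(k)>30: print('grip bbox',x,y,w,h,'top',onz(f,x+w/2,y+w*.4,.072).round(4))
    blue=((H>105)&(H<125)&(S>190)&(V>110)).astype(np.uint8)
    for k in cv2.findContours(blue,0,1)[0]:
        if cv2.contourArea(k)>2000:
            ap=cv2.approxPolyDP(k,4,True)[:,0]
            print('blue',cv2.contourArea(k))
            for p in ap: print(p,onz(f,p[0],p[1],.131).round(4))
    g=((S<90)&(V>60)&(V<150)).astype(np.uint8); lab,N=None,None
    n_,lab,st,ce=cv2.connectedComponentsWithStats(g)
    for i in range(1,n_):
        if 30<st[i,4]<400: print('grey',st[i],ce[i].round(1),onz(f,*ce[i],.132).round(4))
    cv2.imwrite(f+'_crop.png',cv2.resize(im[90:250,180:350,::-1],None,fx=3.5,fy=3.5))
E
python3 m.py
```

```text
s0 red
grip bbox 242 206 10 18 top [5.03e-01 1.00e-04 7.20e-02]
blue 3436.0
[256 128] [0.4383 0.2264 0.131 ]
[262 135] [0.4636 0.2069 0.131 ]
[252 139] [0.4442 0.1834 0.131 ]
[259 146] [0.4714 0.1657 0.131 ]
[255 162] [0.4829 0.109  0.131 ]
[322 175] [0.6562 0.1268 0.131 ]
[332 135] [0.6398 0.2728 0.131 ]
[329 142] [0.6397 0.2445 0.131 ]
[324 135] [0.6196 0.2653 0.131 ]
[325 121] [0.6063 0.3191 0.131 ]
[321 125] [0.6006 0.2999 0.131 ]
[320 120] [0.5921 0.3182 0.131 ]
[272 112] [0.4561 0.3025 0.131 ]
[268 124] [0.4632 0.2527 0.131 ]
grey [22 33 20 16 76] [33.4 41.1] [-0.3962  0.3512  0.132 ]
grey [128 119   8  29  47] [129.7 131.1] [0.1235 0.0944 0.132 ]
grey [251 131  10   7  55] [255.2 133.7] [0.445  0.2041 0.132 ]
grey [159 262  14  12 129] [165.7 267.5] [ 0.4192 -0.2434  0.132 ]
d0 red
[356.4 329. ] [ 0.7735 -0.1511  0.012 ] 0.788
[318.4 287.7] [ 0.6894 -0.1009  0.012 ] 0.697
[371.6 240.6] [0.7471 0.0334 0.012 ] 0.748
[244.8 215. ] [4.991e-01 2.000e-04 1.200e-02] 0.499
grip bbox 237 190 13 11 top [ 0.5012 -0.0007  0.072 ]
grey [  0  30  24  25 239] [11.9 42.6] [-0.1986  0.1887  0.132 ]
grey [  0  72  36  21 133] [18.7 83.5] [-0.0653  0.0639  0.132 ]
grey [253  97  13   8  81] [259.  100.5] [0.4443 0.2024 0.132 ]
grey [  0 141  58  15 136] [ 27.7 150. ] [ 0.1019 -0.0973  0.132 ]
grey [332 150  17  14 155] [340.2 157.1] [0.6523 0.1036 0.132 ]
grey [114 255  20  18 256] [123.3 263.5] [ 0.4186 -0.2453  0.132 ]
```

View pics/s0_crop.png

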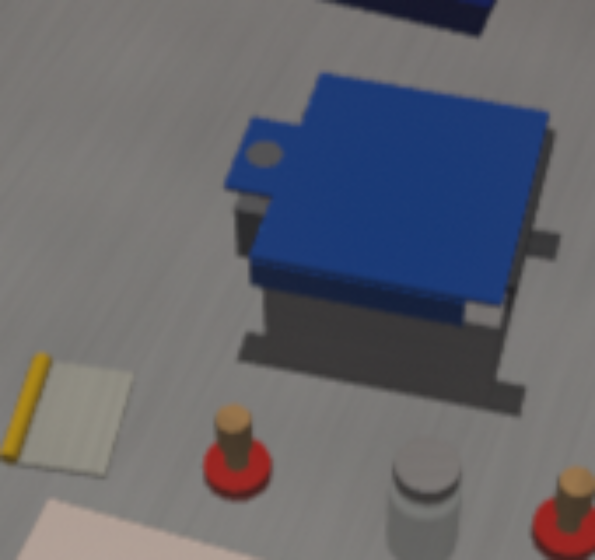

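The crop shows the blue lid's corners at crop px (320,74), (548,114), (502,300) and (253,262), and its disc at (265,153). The chosen stamp, with a red base and wooden grip, is at crop (236,450).

```bash
python3 - <<'E'
from h import *
f='pics/s0'
P=[onz(f,180+u/3.5,90+v/3.5,.131)[:2] for u,v in ((320,74),(548,114),(502,298),(253,262))]
print(np.round(P,4))
A,B,C,D=P
for p,q,o in ((A,B,0),(D,C,0),(D,A,-np.pi/2),(C,B,-np.pi/2)):
    d=q-p; print(np.linalg.norm(d).round(3),(np.arctan2(d[1],d[0])+o).round(3))
# side view blue
im=np.load('pics/d0.npy');H,S,V=cv2.split(cv2.cvtColor(im,cv2.COLOR_RGB2HSV))
b=((H>100)&(H<130)&(S>180)&(V>90)).astype(np.uint8)
for k in cv2.findContours(b,0,1)[0]:
    if cv2.contourArea(k)>2000:
        for p in cv2.approxPolyDP(k,3,True)[:,0]: print(p,onz('pics/d0',p[0],p[1],.131).round(4))
E
```

```text
[[0.4533 0.3053]
 [0.6379 0.3242]
 [0.6596 0.1276]
 [0.4802 0.0974]]
0.186 0.102
0.182 0.167
0.21 0.128
0.198 0.11
[245 110] [0.4303 0.1644 0.131 ]
[262 114] [0.4675 0.1655 0.131 ]
[254 134] [0.4781 0.1041 0.131 ]
[346 151] [0.6569 0.1242 0.131 ]
[364  89] [0.6336 0.3217 0.131 ]
[282  76] [0.4545 0.3015 0.131 ]
[272  93] [0.4586 0.2371 0.131 ]
[256  90] [0.4229 0.2342 0.131 ]
```

```bash
cat > go.py <<'E'
from h import *
import sys
x,y,z,a=map(float,sys.argv[1:5]); s=state()
R=Rn.from_quat(s['ee_rot']); T=Rn.from_euler('z',a)*Rn.from_euler('x',np.pi)
print('t',s['time_s'],'tcp',s['tcp_pos'].round(4),'F',s['contact_force'].round(2))
print('d cm',(R.inv().apply(np.array([x,y,z])-s['tcp_pos'])*100).round(2),'rot',(R.inv()*T).as_rotvec().round(4))
E
python3 go.py .444 .203 .17 .115
```

```text
t 0.1 tcp [ 0.1589 -0.5     0.2306] F [-0.24 -0.2   0.55]
d cm [ 48.47 -58.35   6.14] rot [-0.0014  0.0002  0.1928]
```

play_rows --motion '[{"dx":16,"dy":-19.5,"dz":0,"rz":0.19,"claw":0},{"dx":16,"dy":-19.5,"dz":0,"rz":0.19,"claw":0},{"dx":16,"dy":-19.5,"dz":0,"rz":0.19,"claw":0},{"dx":16,"dy":-19.5,"dz":0,"rz":0.19,"claw":0},{"dx":32,"dy":-39,"dz":0,"rz":0.19,"claw":0},{"dx":32,"dy":-39,"dz":0,"rz":0.19,"claw":0},{"dx":32,"dy":-39,"dz":0,"rz":0.19,"claw":0},{"dx":32,"dy":-39,"dz":0,"rz":0.19,"claw":0}]'

```text
$.motion[0]: bad value
```

```bash
python3 go.py .444 .203 .17 .115
```

```text
t 0.1 tcp [ 0.1589 -0.5     0.2306] F [-0.24 -0.2   0.55]
d cm [ 48.47 -58.35   6.14] rot [-0.0014  0.0002  0.1928]
```

play_rows --motion '[{"dx":2.5,"dy":-3.2,"dz":0,"rx":0,"ry":0,"rz":0.1,"claw":0},{"dx":5,"dy":-6.4,"dz":0,"rx":0,"ry":0,"rz":0.19,"claw":0},{"dx":7.5,"dy":-9.6,"dz":0,"rx":0,"ry":0,"rz":0.19,"claw":0},{"dx":10,"dy":-12.8,"dz":0,"rx":0,"ry":0,"rz":0.19,"claw":0},{"dx":13,"dy":-16,"dz":0,"rx":0,"ry":0,"rz":0.19,"claw":0},{"dx":16,"dy":-19.2,"dz":0,"rx":0,"ry":0,"rz":0.19,"claw":0},{"dx":18.5,"dy":-22.4,"dz":0,"rx":0,"ry":0,"rz":0.19,"claw":0},{"dx":21,"dy":-25.6,"dz":0,"rx":0,"ry":0,"rz":0.19,"claw":0}]'

```text
time_s: 0.77
tcp_pos: [0.2808, -0.193, 0.2311]
ee_rot: [0.998, 0.058, 0.0, -0.0]
contact_force: [1.8, -0.4, 0.4]
width: 0.0001
grasp_force: 0.0
```

```bash
python3 go.py .444 .203 .17 .115
```

```text
t 0.7667 tcp [ 0.2808 -0.193   0.2311] F [ 1.8  -0.35  0.4 ]
d cm [ 20.83 -37.43   6.11] rot [-0.0001 -0.0001  0.0018]
```

play_rows --motion '[{"dx":10,"dy":-18,"dz":0,"rx":0,"ry":0,"rz":0,"claw":0},{"dx":10,"dy":-18,"dz":0,"rx":0,"ry":0,"rz":0,"claw":0},{"dx":10,"dy":-18,"dz":0,"rx":0,"ry":0,"rz":0,"claw":0},{"dx":10,"dy":-18,"dz":0,"rx":0,"ry":0,"rz":0,"claw":0},{"dx":20,"dy":-36,"dz":2,"rx":0,"ry":0,"rz":0,"claw":0},{"dx":20,"dy":-36,"dz":3,"rx":0,"ry":0,"rz":0,"claw":0},{"dx":20,"dy":-36,"dz":4,"rx":0,"ry":0,"rz":0,"claw":0},{"dx":20,"dy":-36,"dz":5,"rx":0,"ry":0,"rz":0,"claw":0}]'

```text
time_s: 1.43
tcp_pos: [0.411, 0.0715, 0.2046]
ee_rot: [0.997, 0.079, -0.001, -0.011]
contact_force: [0.8, -0.1, -0.3]
width: -0.0002
grasp_force: 0.0
```

play_rows --motion '[{"dx":0,"dy":0,"dz":0,"rx":0,"ry":0,"rz":0,"claw":0},{"dx":0,"dy":0,"dz":0,"rx":0,"ry":0,"rz":0,"claw":0}]'

```text
time_s: 1.6
tcp_pos: [0.4101, 0.0687, 0.2036]
ee_rot: [0.997, 0.076, -0.002, -0.011]
contact_force: [-0.1, 0.9, 0.9]
width: 0.0005
grasp_force: 0.0
```

```bash
python3 go.py .444 .203 .14 .115; python3 -c "
from h import *
s=state();print(s['joint_positions'].round(3));snap('wrist','pics/w1.png')"
```

```text
t 1.6 tcp [0.4101 0.0687 0.2036] F [-0.07  0.87  0.95]
d cm [  5.4  -12.62   6.62] rot [-0.0214  0.0036  0.0367]
[ 0.151 -0.076 -0.308  1.342  0.021  3.141]
```

View pics/w1.png

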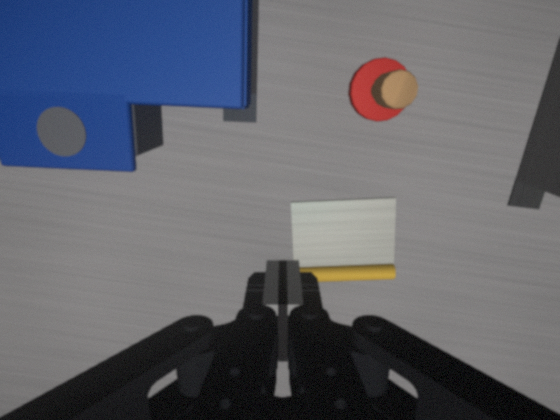

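The wrist picture shows the press disc at (61,131), the stamp's red disc at (381,89) with its grip top at (397,89), and the scraper at (344,235). Joint 6 is at its limit, so I'll use the half-turned yaw of 0.115+π.

```bash
python3 -c "
from h import *
f='pics/w1'
for u,v,z in ((61,131,.132),(381,89,.012),(398,89,.072)): print(onz(f,u,v,z).round(4))
for u,v in ((1,164),(134,170),(130,100),(246,105)): print(onz(f,u,v,.131).round(4))
"; python3 go.py .444 .203 .17 3.2566
```

```text
[0.445  0.2061 0.132 ]
[0.5005 0.0029 0.012 ]
[0.4997 0.0048 0.072 ]
[0.4196 0.243  0.131 ]
[0.4284 0.1639 0.131 ]
[0.4682 0.1674 0.131 ]
[0.4755 0.1025 0.131 ]
t 1.65 tcp [0.4099 0.0682 0.2042] F [-0.61  0.41  0.12]
d cm [  5.4  -12.74   3.68] rot [-0.0043 -0.0331 -3.1058]
```

play_rows --motion '[{"dx":1,"dy":-2,"dz":0,"rx":0,"ry":0,"rz":-0.12,"claw":0},{"dx":2,"dy":-4,"dz":0,"rx":0,"ry":0,"rz":-0.24,"claw":0},{"dx":3,"dy":-6,"dz":0,"rx":-0.01,"ry":0,"rz":-0.36,"claw":0},{"dx":4,"dy":-8,"dz":0,"rx":-0.02,"ry":0,"rz":-0.48,"claw":0},{"dx":5,"dy":-10,"dz":0,"rx":-0.02,"ry":0,"rz":-0.6,"claw":0},{"dx":5.4,"dy":-12,"dz":0,"rx":-0.02,"ry":0,"rz":-0.72,"claw":0},{"dx":5.4,"dy":-12.6,"dz":0,"rx":-0.02,"ry":0,"rz":-0.84,"claw":0},{"dx":5.4,"dy":-12.6,"dz":0,"rx":-0.02,"ry":0,"rz":-0.96,"claw":0}]'

```text
time_s: 2.32
tcp_pos: [0.4448, 0.2012, 0.208]
ee_rot: [0.848, 0.53, 0.005, -0.0]
contact_force: [0.5, -0.0, 0.7]
width: -0.0002
grasp_force: 0.0
```

play_rows --motion '[{"dx":0,"dy":0,"dz":0,"rx":0,"ry":0,"rz":-0.12,"claw":0},{"dx":0,"dy":0,"dz":0,"rx":0,"ry":0,"rz":-0.24,"claw":0},{"dx":0,"dy":0,"dz":0,"rx":0,"ry":0,"rz":-0.36,"claw":0},{"dx":0,"dy":0,"dz":0,"rx":0,"ry":0,"rz":-0.48,"claw":0},{"dx":0,"dy":0,"dz":0,"rx":0,"ry":0,"rz":-0.6,"claw":0},{"dx":0,"dy":0,"dz":0,"rx":0,"ry":0,"rz":-0.72,"claw":0},{"dx":0,"dy":0,"dz":0,"rx":0,"ry":0,"rz":-0.84,"claw":0},{"dx":0,"dy":0,"dz":0,"rx":0,"ry":0,"rz":-0.96,"claw":0}]'

```text
time_s: 2.98
tcp_pos: [0.4447, 0.1996, 0.2082]
ee_rot: [0.509, 0.861, 0.005, 0.002]
contact_force: [0.0, 0.4, -0.2]
width: 0.0001
grasp_force: 0.0
```

```bash
cd .;python3 go.py .444 .203 .14 3.2566
```

```text
t 2.9833 tcp [0.4447 0.1996 0.2082] F [ 0.01  0.45 -0.18]
d cm [0.33 0.03 6.82] rot [ 0.0096  0.0051 -1.1824]
```

play_rows --motion '[{"dx":0,"dy":0,"dz":0.7,"rx":0,"ry":0,"rz":-0.12,"claw":0},{"dx":0,"dy":0,"dz":1.4,"rx":0,"ry":0,"rz":-0.24,"claw":0},{"dx":0.1,"dy":0,"dz":2.1,"rx":0,"ry":0,"rz":-0.36,"claw":0},{"dx":0.3,"dy":0,"dz":2.8,"rx":0,"ry":0,"rz":-0.48,"claw":0},{"dx":0.4,"dy":0,"dz":3.5,"rx":0,"ry":0,"rz":-0.6,"claw":0},{"dx":0.4,"dy":0,"dz":4.2,"rx":0,"ry":0,"rz":-0.72,"claw":0},{"dx":0.4,"dy":0,"dz":4.9,"rx":0,"ry":0,"rz":-0.84,"claw":0},{"dx":0.4,"dy":0,"dz":5.5,"rx":0,"ry":0,"rz":-0.96,"claw":0}]'

```text
time_s: 3.65
tcp_pos: [0.4432, 0.2034, 0.1527]
ee_rot: [0.054, 0.999, 0.003, 0.004]
contact_force: [0.2, 0.9, -0.0]
width: -0.0001
grasp_force: 0.0
```

play_rows --motion '[{"dx":0,"dy":0,"dz":0,"rx":0.006,"ry":0.008,"rz":-0.12,"claw":0},{"dx":0,"dy":0,"dz":0,"rx":0.006,"ry":0.008,"rz":-0.2,"claw":0},{"dx":0,"dy":0,"dz":0,"rx":0.006,"ry":0.008,"rz":-0.2,"claw":0}]'

```text
time_s: 3.9
tcp_pos: [0.4434, 0.2036, 0.153]
ee_rot: [-0.044, 0.999, -0.0, 0.0]
contact_force: [0.2, 0.1, -0.4]
width: 0.0001
grasp_force: 0.0
```

```bash
cd .;python3 go.py .4445 .2045 .132 3.2566
```

```text
t 3.9 tcp [0.4434 0.2036 0.153 ] F [ 0.19  0.14 -0.38]
d cm [-0.12  0.08  2.1 ] rot [-0.0001  0.     -0.0263]
```

play_rows --motion '[{"dx":0,"dy":0,"dz":0.6,"rx":0,"ry":0,"rz":0,"claw":0},{"dx":0,"dy":0,"dz":1.2,"rx":0,"ry":0,"rz":0,"claw":0},{"dx":0,"dy":0,"dz":1.7,"rx":0,"ry":0,"rz":0,"claw":0},{"dx":0,"dy":0,"dz":1.85,"rx":0,"ry":0,"rz":0,"claw":0},{"dx":0,"dy":0,"dz":2.0,"rx":0,"ry":0,"rz":0,"claw":0},{"dx":0,"dy":0,"dz":2.15,"rx":0,"ry":0,"rz":0,"claw":0},{"dx":0,"dy":0,"dz":2.3,"rx":0,"ry":0,"rz":0,"claw":0},{"dx":0,"dy":0,"dz":2.3,"rx":0,"ry":0,"rz":0,"claw":0}]'

```text
time_s: 4.57
tcp_pos: [0.4432, 0.2046, 0.1295]
ee_rot: [-0.044, 0.999, -0.0, -0.0]
contact_force: [-3.5, -1.8, 3.2]
width: 0.0
grasp_force: 2.1
```

play_rows --motion '[{"dx":0,"dy":0,"dz":0.2,"rx":0,"ry":0,"rz":0,"claw":0},{"dx":0,"dy":0,"dz":0.4,"rx":0,"ry":0,"rz":0,"claw":0},{"dx":0,"dy":0,"dz":0.6,"rx":0,"ry":0,"rz":0,"claw":0},{"dx":0,"dy":0,"dz":0.6,"rx":0,"ry":0,"rz":0,"claw":0}]'

```text
time_s: 4.9
tcp_pos: [0.4435, 0.2047, 0.1232]
ee_rot: [-0.044, 0.999, -0.0, -0.0]
contact_force: [-2.7, -1.5, 4.0]
width: -0.0001
grasp_force: 2.2
```

play_rows --motion '[{"dx":0,"dy":0,"dz":0.07,"rx":0,"ry":0,"rz":0,"claw":0},{"dx":0,"dy":0,"dz":0.14,"rx":0,"ry":0,"rz":0,"claw":0},{"dx":0,"dy":0,"dz":0.14,"rx":0,"ry":0,"rz":0,"claw":0}]'

```text
time_s: 5.15
tcp_pos: [0.4435, 0.2047, 0.1219]
ee_rot: [-0.044, 0.999, -0.0, -0.0]
contact_force: [-2.6, -2.1, 4.2]
width: 0.0002
grasp_force: 2.2
```

play_rows --motion '[{"dx":0,"dy":0,"dz":0.06,"rx":0,"ry":0,"rz":0,"claw":0},{"dx":0,"dy":0,"dz":0.12,"rx":0,"ry":0,"rz":0,"claw":0},{"dx":0,"dy":0,"dz":0.12,"rx":0,"ry":0,"rz":0,"claw":0}]'

```text
time_s: 5.4
tcp_pos: [0.4435, 0.2047, 0.1208]
ee_rot: [-0.044, 0.999, -0.0, -0.0]
contact_force: [-1.7, -2.0, 4.8]
width: -0.0001
grasp_force: 2.2
```

play_rows --motion '[{"dx":0,"dy":0,"dz":0.06,"rx":0,"ry":0,"rz":0,"claw":0},{"dx":0,"dy":0,"dz":0.12,"rx":0,"ry":0,"rz":0,"claw":0},{"dx":0,"dy":0,"dz":0.12,"rx":0,"ry":0,"rz":0,"claw":0}]'

```text
time_s: 5.65
tcp_pos: [0.4436, 0.2047, 0.1196]
ee_rot: [-0.044, 0.999, -0.0, -0.0]
contact_force: [-2.8, -0.8, 3.3]
width: 0.0003
grasp_force: 2.2
```

play_rows --motion '[{"dx":0,"dy":0,"dz":0.06,"rx":0,"ry":0,"rz":0,"claw":0},{"dx":0,"dy":0,"dz":0.12,"rx":0,"ry":0,"rz":0,"claw":0},{"dx":0,"dy":0,"dz":0.12,"rx":0,"ry":0,"rz":0,"claw":0}]'

```text
time_s: 5.9
tcp_pos: [0.4436, 0.2047, 0.1184]
ee_rot: [-0.044, 0.999, -0.0, -0.0]
contact_force: [-1.5, -0.9, 5.0]
width: -0.0
grasp_force: 2.2
```

play_rows --motion '[{"dx":0,"dy":0,"dz":0.06,"rx":0,"ry":0,"rz":0,"claw":0},{"dx":0,"dy":0,"dz":0.12,"rx":0,"ry":0,"rz":0,"claw":0},{"dx":0,"dy":0,"dz":0.12,"rx":0,"ry":0,"rz":0,"claw":0}]'

```text
time_s: 6.15
tcp_pos: [0.4436, 0.2048, 0.1172]
ee_rot: [-0.044, 0.999, -0.0, -0.0]
contact_force: [-2.0, -1.5, 3.7]
width: 0.0001
grasp_force: 2.2
```

play_rows --motion '[{"dx":0,"dy":0,"dz":0.06,"rx":0,"ry":0,"rz":0,"claw":0},{"dx":0,"dy":0,"dz":0.12,"rx":0,"ry":0,"rz":0,"claw":0},{"dx":0,"dy":0,"dz":0.12,"rx":0,"ry":0,"rz":0,"claw":0}]'

```text
time_s: 6.4
tcp_pos: [0.4436, 0.2048, 0.116]
ee_rot: [-0.044, 0.999, -0.0, -0.0]
contact_force: [-1.9, -0.6, 3.5]
width: 0.0003
grasp_force: 2.2
```

play_rows --motion '[{"dx":0,"dy":0,"dz":0.06,"rx":0,"ry":0,"rz":0,"claw":0},{"dx":0,"dy":0,"dz":0.12,"rx":0,"ry":0,"rz":0,"claw":0},{"dx":0,"dy":0,"dz":0.12,"rx":0,"ry":0,"rz":0,"claw":0}]'

```text
time_s: 6.65
tcp_pos: [0.4437, 0.2048, 0.1148]
ee_rot: [-0.044, 0.999, -0.0, 0.0]
contact_force: [-2.2, -1.1, 4.2]
width: 0.0002
grasp_force: 2.2
```

play_rows --motion '[{"dx":0,"dy":0,"dz":0.06,"rx":0,"ry":0,"rz":0,"claw":0},{"dx":0,"dy":0,"dz":0.12,"rx":0,"ry":0,"rz":0,"claw":0},{"dx":0,"dy":0,"dz":0.12,"rx":0,"ry":0,"rz":0,"claw":0}]'

```text
time_s: 6.9
tcp_pos: [0.4437, 0.2048, 0.1136]
ee_rot: [-0.044, 0.999, -0.0, 0.0]
contact_force: [0.8, -0.9, 5.4]
width: -0.0004
grasp_force: 2.2
```

play_rows --motion '[{"dx":0,"dy":0,"dz":0.06,"rx":0,"ry":0,"rz":0,"claw":0},{"dx":0,"dy":0,"dz":0.1,"rx":0,"ry":0,"rz":0,"claw":0},{"dx":0,"dy":0,"dz":0.1,"rx":0,"ry":0,"rz":0,"claw":0}]'

```text
time_s: 7.15
tcp_pos: [0.4437, 0.2048, 0.1127]
ee_rot: [-0.044, 0.999, -0.0, 0.0]
contact_force: [2.5, -1.3, 4.4]
width: 0.0001
grasp_force: 2.2
```

play_rows --motion '[{"dx":0,"dy":0,"dz":0.06,"rx":0,"ry":0,"rz":0,"claw":0},{"dx":0,"dy":0,"dz":0.12,"rx":0,"ry":0,"rz":0,"claw":0},{"dx":0,"dy":0,"dz":0.12,"rx":0,"ry":0,"rz":0,"claw":0}]'

```text
time_s: 7.4
tcp_pos: [0.4438, 0.2048, 0.1115]
ee_rot: [-0.044, 0.999, 0.0, 0.0]
contact_force: [0.9, -1.1, 4.7]
width: -0.0001
grasp_force: 2.2
```

play_rows --motion '[{"dx":0,"dy":0,"dz":0.06,"rx":0,"ry":0,"rz":0,"claw":0},{"dx":0,"dy":0,"dz":0.12,"rx":0,"ry":0,"rz":0,"claw":0},{"dx":0,"dy":0,"dz":0.12,"rx":0,"ry":0,"rz":0,"claw":0}]'

```text
time_s: 7.65
tcp_pos: [0.4438, 0.2048, 0.1103]
ee_rot: [-0.044, 0.999, 0.0, 0.0]
contact_force: [1.8, -0.6, 5.2]
width: 0.0002
grasp_force: 2.2
```

play_rows --motion '[{"dx":0,"dy":0,"dz":0.06,"rx":0,"ry":0,"rz":0,"claw":0},{"dx":0,"dy":0,"dz":0.12,"rx":0,"ry":0,"rz":0,"claw":0},{"dx":0,"dy":0,"dz":0.12,"rx":0,"ry":0,"rz":0,"claw":0}]'

```text
time_s: 7.9
tcp_pos: [0.4438, 0.2048, 0.1091]
ee_rot: [-0.044, 0.999, 0.0, 0.0]
contact_force: [3.2, -0.6, 4.5]
width: 0.0002
grasp_force: 2.2
```

play_rows --motion '[{"dx":0,"dy":0,"dz":0.06,"rx":0,"ry":0,"rz":0,"claw":0},{"dx":0,"dy":0,"dz":0.12,"rx":0,"ry":0,"rz":0,"claw":0},{"dx":0,"dy":0,"dz":0.12,"rx":0,"ry":0,"rz":0,"claw":0}]'

```text
time_s: 8.15
tcp_pos: [0.4438, 0.2048, 0.1079]
ee_rot: [-0.044, 0.999, 0.0, 0.0]
contact_force: [3.8, -1.3, 5.4]
width: -0.0
grasp_force: 2.5
```

play_rows --motion '[{"dx":0,"dy":0,"dz":0.06,"rx":0,"ry":0,"rz":0,"claw":0},{"dx":0,"dy":0,"dz":0.12,"rx":0,"ry":0,"rz":0,"claw":0},{"dx":0,"dy":0,"dz":0.12,"rx":0,"ry":0,"rz":0,"claw":0}]'

```text
time_s: 8.4
tcp_pos: [0.4439, 0.2049, 0.1073]
ee_rot: [-0.044, 0.999, 0.0, 0.0]
contact_force: [1.5, -0.8, 9.7]
width: 0.0001
grasp_force: 4.2
```

play_rows --motion '[{"dx":0,"dy":0,"dz":0.03,"rx":0,"ry":0,"rz":0,"claw":0},{"dx":0,"dy":0,"dz":0.03,"rx":0,"ry":0,"rz":0,"claw":0}]'

```text
time_s: 8.57
tcp_pos: [0.4439, 0.2049, 0.1072]
ee_rot: [-0.044, 0.999, 0.0, 0.001]
contact_force: [0.8, -1.8, 9.5]
width: -0.0004
grasp_force: 4.9
```

play_rows --motion '[{"dx":0,"dy":0,"dz":0.03,"rx":0,"ry":0,"rz":0,"claw":0},{"dx":0,"dy":0,"dz":0.03,"rx":0,"ry":0,"rz":0,"claw":0}]'

```text
time_s: 8.73
tcp_pos: [0.4439, 0.2048, 0.1071]
ee_rot: [-0.044, 0.999, 0.0, 0.001]
contact_force: [0.8, -1.3, 11.6]
width: 0.0001
grasp_force: 5.5
```

play_rows --motion '[{"dx":0,"dy":0,"dz":-0.3,"rx":0,"ry":0,"rz":0,"claw":0},{"dx":0,"dy":0,"dz":-0.8,"rx":0,"ry":0,"rz":0,"claw":0},{"dx":0,"dy":0,"dz":-1.8,"rx":0,"ry":0,"rz":0,"claw":0},{"dx":0,"dy":0,"dz":-4,"rx":0,"ry":0,"rz":0,"claw":0},{"dx":1,"dy":0,"dz":-8,"rx":0,"ry":0,"rz":0,"claw":0},{"dx":4,"dy":0,"dz":-10,"rx":0,"ry":0,"rz":0,"claw":0},{"dx":8,"dy":0,"dz":-10,"rx":0,"ry":0,"rz":0,"claw":0},{"dx":8,"dy":0,"dz":-10,"rx":0,"ry":0,"rz":0,"claw":0}]'

```text
time_s: 9.4
tcp_pos: [0.3582, 0.1964, 0.2072]
ee_rot: [-0.045, 0.999, 0.0, -0.002]
contact_force: [-0.1, -0.3, 0.0]
width: -0.0004
grasp_force: 0.0
```

```bash
cd .;python3 go.py .5 .0025 .15 3.2566; python3 -c "
from h import *
a=snap('scene','pics/s1.png');b=np.load('pics/s0.npy')
cv2.imwrite('pics/s1c.png',cv2.resize(a[20:270,120:370,::-1],None,fx=2,fy=2))"
```

```text
t 9.4 tcp [0.3582 0.1964 0.2072] F [-0.1  -0.34  0.03]
d cm [-12.39 -20.59   5.67] rot [ 0.0003 -0.0037 -0.0249]
```

View pics/s1c.png

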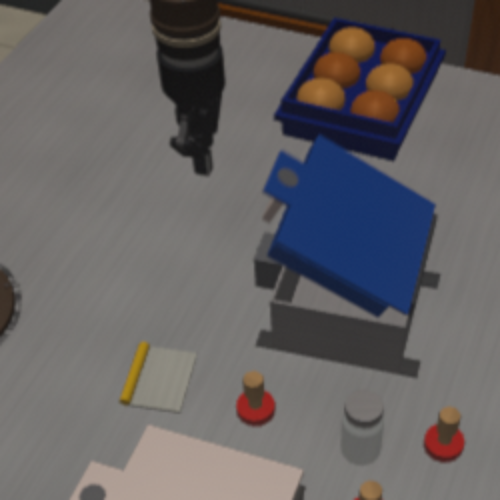

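The lid is springing open. The chosen stamp stands untouched at crop (255,400), so I'll go to it now.

play_rows --motion '[{"dx":-1.8,"dy":-3,"dz":0,"rx":0,"ry":0,"rz":-0.025,"claw":1},{"dx":-3.6,"dy":-6,"dz":0,"rx":0,"ry":0,"rz":-0.025,"claw":1},{"dx":-5.4,"dy":-9,"dz":0,"rx":0,"ry":0,"rz":-0.025,"claw":1},{"dx":-7.2,"dy":-12,"dz":0.5,"rx":0,"ry":0,"rz":-0.025,"claw":1},{"dx":-9,"dy":-15,"dz":1.5,"rx":0,"ry":0,"rz":-0.025,"claw":1},{"dx":-10.8,"dy":-18,"dz":3,"rx":0,"ry":0,"rz":-0.025,"claw":1},{"dx":-12.4,"dy":-20.6,"dz":4.5,"rx":0,"ry":0,"rz":-0.025,"claw":1},{"dx":-12.4,"dy":-20.6,"dz":5.5,"rx":0,"ry":0,"rz":-0.025,"claw":1}]'

```text
time_s: 10.12
tcp_pos: [0.5075, -0.0003, 0.1483]
ee_rot: [-0.055, 0.999, -0.0, -0.002]
contact_force: [-0.1, 0.3, -0.1]
width: 0.0857
grasp_force: 0.0
```

play_rows --motion '[{"dx":0,"dy":0,"dz":0,"rx":0,"ry":0,"rz":0,"claw":1}]'

```text
time_s: 10.2
tcp_pos: [0.5044, 0.0022, 0.1475]
ee_rot: [-0.055, 0.998, 0.0, -0.004]
contact_force: [0.0, 0.1, -0.2]
width: 0.0855
grasp_force: 0.0
```

```bash
cd .;python3 go.py .5 .0015 .037 3.2566; python3 -c "
from h import *
f='pics/w2'
im=snap('wrist',f+'.png')
H,S,V=cv2.split(cv2.cvtColor(im,cv2.COLOR_RGB2HSV))
red=(((H<5)|(H>174))&(S>170)&(V>60)).astype(np.uint8)
for k in cv2.findContours(red,0,1)[0]:
    if cv2.contourArea(k)>300:
        (u,v),r=cv2.minEnclosingCircle(k); print(u,v,r,onz(f,u,v,.016).round(4), cv2.contourArea(k))
w=((H>6)&(H<20)&(S>80)&(V>60)).astype(np.uint8)
for k in cv2.findContours(w,0,1)[0]:
    if cv2.contourArea(k)>300:
        (u,v),r=cv2.minEnclosingCircle(k); print('w',u,v,r,onz(f,u,v,.072).round(4))
"
```

```text
t 10.2 tcp [0.5044 0.0022 0.1475] F [ 0.    0.06 -0.22]
d cm [ 0.37 -0.03 11.05] rot [ 0.0013 -0.0071 -0.0041]
167.5 375.0 21.476831436157227 [ 0.6787 -0.0803  0.016 ] 530.5
283.81146240234375 191.09426879882812 31.944019317626953 [0.4984 0.0043 0.016 ] 1615.0
w 284.0 208.0 25.17945671081543 [0.4951 0.0039 0.072 ]
```

play_rows --motion '[{"dx":0,"dy":0,"dz":1.5,"rx":0,"ry":0,"rz":0,"claw":1},{"dx":0,"dy":0,"dz":3,"rx":0,"ry":0,"rz":0,"claw":1},{"dx":0,"dy":0,"dz":4.5,"rx":0,"ry":0,"rz":0,"claw":1},{"dx":0,"dy":0,"dz":4.5,"rx":0,"ry":0,"rz":0,"claw":1},{"dx":0,"dy":0,"dz":4.5,"rx":0,"ry":0,"rz":0,"claw":1}]'

```text
time_s: 10.67
tcp_pos: [0.5047, 0.0044, 0.1063]
ee_rot: [-0.058, 0.998, 0.0, -0.001]
contact_force: [-0.5, 0.0, -0.4]
width: 0.0849
grasp_force: 0.0
```

```bash
cd .;python3 go.py .499 .003 .037 3.2566
```

```text
t 10.6667 tcp [0.5047 0.0044 0.1063] F [-0.45  0.05 -0.39]
d cm [ 0.57 -0.07  6.93] rot [ 0.0004 -0.0016  0.0002]
```

play_rows --motion '[{"dx":0.55,"dy":-0.07,"dz":0,"rx":0,"ry":0,"rz":0,"claw":1},{"dx":0.55,"dy":-0.07,"dz":2,"rx":0,"ry":0,"rz":0,"claw":1},{"dx":0.55,"dy":-0.07,"dz":4,"rx":0,"ry":0,"rz":0,"claw":1},{"dx":0.55,"dy":-0.07,"dz":6,"rx":0,"ry":0,"rz":0,"claw":1},{"dx":0.55,"dy":-0.07,"dz":6.9,"rx":0,"ry":0,"rz":0,"claw":1},{"dx":0.55,"dy":-0.07,"dz":6.9,"rx":0,"ry":0,"rz":0,"claw":1}]'

```text
time_s: 11.17
tcp_pos: [0.4989, 0.0023, 0.0361]
ee_rot: [-0.057, 0.998, 0.0, -0.001]
contact_force: [-0.6, -0.2, -0.5]
width: 0.0855
grasp_force: 0.0
```

play_rows --motion '[{"dx":0,"dy":0,"dz":0,"rx":0,"ry":0,"rz":0,"claw":0.45},{"dx":0,"dy":0,"dz":0,"rx":0,"ry":0,"rz":0,"claw":0.3},{"dx":0,"dy":0,"dz":0,"rx":0,"ry":0,"rz":0,"claw":0.1},{"dx":0,"dy":0,"dz":0,"rx":0,"ry":0,"rz":0,"claw":0},{"dx":0,"dy":0,"dz":0,"rx":0,"ry":0,"rz":0,"claw":0},{"dx":0,"dy":0,"dz":0,"rx":0,"ry":0,"rz":0,"claw":0}]'

```text
time_s: 11.67
tcp_pos: [0.5008, 0.0022, 0.0379]
ee_rot: [-0.057, 0.998, -0.0, 0.001]
contact_force: [-1.5, 0.5, 5.2]
width: 0.0252
grasp_force: 58.6
```

play_rows --motion '[{"dx":0,"dy":0,"dz":-1,"rx":0,"ry":0,"rz":0,"claw":0},{"dx":0,"dy":0,"dz":-3,"rx":0,"ry":0,"rz":0,"claw":0},{"dx":0,"dy":0,"dz":-6,"rx":0,"ry":0,"rz":0,"claw":0},{"dx":0,"dy":0,"dz":-9,"rx":0,"ry":0,"rz":0,"claw":0},{"dx":0,"dy":0,"dz":-12,"rx":0,"ry":0,"rz":0,"claw":0},{"dx":0,"dy":0,"dz":-15,"rx":0,"ry":0,"rz":0,"claw":0},{"dx":0,"dy":0,"dz":-17,"rx":0,"ry":0,"rz":0,"claw":0},{"dx":0,"dy":0,"dz":-17,"rx":0,"ry":0,"rz":0,"claw":0}]'

```text
time_s: 12.33
tcp_pos: [0.502, 0.0021, 0.2123]
ee_rot: [-0.057, 0.998, -0.0, 0.003]
contact_force: [0.4, -0.0, -0.8]
width: 0.026
grasp_force: 59.1
```

```bash
cd .;python3 go.py .5101 .212 .2 3.2566; python3 -c "
from h import *
a=snap('side','pics/d2.png');w=snap('wrist','pics/w3.png')
cv2.imwrite('pics/c2.png',cv2.hconcat([a[20:330,150:430],w[100:410,140:420]])[:,:,::-1])"
```

```text
t 12.3333 tcp [0.502  0.0021 0.2123] F [ 0.35 -0.02 -0.79]
d cm [-3.18 20.77  1.23] rot [-0.0009  0.0068 -0.0014]
```

View pics/c2.png

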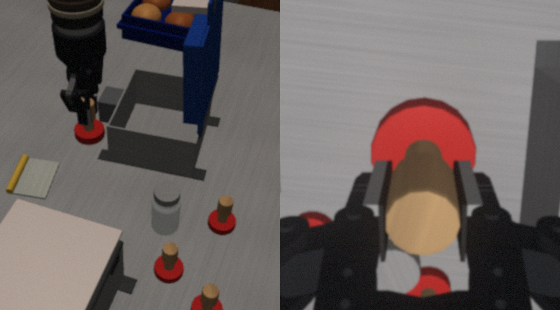

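The left half shows the lid upright and the stamp held upright. The right half (wrist camera) shows the stamp centred between the pads. Next I'll carry it over the bin.

play_rows --motion '[{"dx":-0.5,"dy":2,"dz":0,"rx":0,"ry":0,"rz":0,"claw":0},{"dx":-1,"dy":5,"dz":0,"rx":0,"ry":0,"rz":0,"claw":0},{"dx":-1.5,"dy":8.5,"dz":0,"rx":0,"ry":0,"rz":0,"claw":0},{"dx":-2,"dy":12,"dz":0,"rx":0,"ry":0,"rz":0,"claw":0},{"dx":-2.6,"dy":15.5,"dz":0,"rx":0,"ry":0,"rz":0,"claw":0},{"dx":-3.1,"dy":19,"dz":0,"rx":0,"ry":0,"rz":0,"claw":0},{"dx":-3.1,"dy":20.7,"dz":0,"rx":0,"ry":0,"rz":0,"claw":0},{"dx":-3.1,"dy":20.7,"dz":0,"rx":0,"ry":0,"rz":0,"claw":0}]'

```text
time_s: 13.1
tcp_pos: [0.5063, 0.2143, 0.2046]
ee_rot: [-0.059, 0.998, -0.0, -0.002]
contact_force: [-0.2, -0.3, -1.9]
width: 0.0256
grasp_force: 59.3
```

```bash
cd .;python3 go.py .5101 .212 .0425 3.2566; python3 -c "
from h import *
f='pics/w4'
im=snap('wrist',f+'.png')"
```

```text
t 13.1 tcp [0.5063 0.2143 0.2046] F [-0.2  -0.26 -1.91]
d cm [-0.42 -0.27 16.21] rot [-0.     -0.0041  0.003 ]
```

View pics/w4.png

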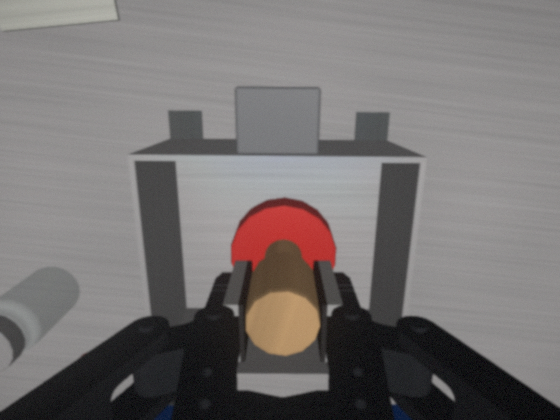

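The wrist view shows the bin from above, with its front rim corners at (132,155) and (424,158) and the stamp's disc at (284,247). I'll check the geometry against these.

```bash
cd .;python3 -c "
from h import *
f='pics/w4'
a=onz(f,132,155,.1);b=onz(f,424,158,.1);c=(a+b)/2;d=a-b
yaw=np.arctan2(-d[0],d[1]) if d[1]>0 else np.arctan2(d[0],-d[1])
u=np.array([np.cos(yaw),np.sin(yaw)]);print(a,b,np.linalg.norm(d),yaw,'bin_in',c[:2]+.045*u,'centre',c[:2]+.09*u)
print('disc',onz(f,284,247,.2046-.037+.01))"; python3 go.py .5101 .212 .0425 3.2566
```

```text
[0.48119199 0.11138378 0.1       ] [0.46000218 0.30609047 0.1       ] 0.1958563324500728 0.10840278067926407 bin_in [0.51533294 0.2136057 ] centre [0.5600688  0.21847428]
disc [0.50277259 0.21635838 0.1776    ]
t 13.15 tcp [0.5063 0.2126 0.2049] F [ 0.64 -0.62 -1.15]
d cm [-0.43 -0.08 16.23] rot [-0.0012 -0.0039  0.0019]
```

play_rows --motion '[{"dx":-0.5,"dy":0,"dz":1.5,"rx":0,"ry":0,"rz":0,"claw":0},{"dx":-0.5,"dy":0,"dz":4,"rx":0,"ry":0,"rz":0,"claw":0},{"dx":-0.5,"dy":0,"dz":6.5,"rx":0,"ry":0,"rz":0,"claw":0},{"dx":-0.5,"dy":0,"dz":9,"rx":0,"ry":0,"rz":0,"claw":0},{"dx":-0.5,"dy":0,"dz":11.5,"rx":0,"ry":0,"rz":0,"claw":0},{"dx":-0.5,"dy":0,"dz":13.5,"rx":0,"ry":0,"rz":0,"claw":0},{"dx":-0.5,"dy":0,"dz":14.5,"rx":0,"ry":0,"rz":0,"claw":0},{"dx":-0.5,"dy":0,"dz":14.5,"rx":0,"ry":0,"rz":0,"claw":0}]'

```text
time_s: 13.82
tcp_pos: [0.5103, 0.2099, 0.0589]
ee_rot: [-0.056, 0.998, -0.001, -0.003]
contact_force: [0.1, -0.3, -0.8]
width: 0.0257
grasp_force: 59.3
```

play_rows --motion '[{"dx":0,"dy":0,"dz":0.5,"rx":0,"ry":0,"rz":0,"claw":0},{"dx":0,"dy":0,"dz":1.0,"rx":0,"ry":0,"rz":0,"claw":0},{"dx":0,"dy":0,"dz":1.0,"rx":0,"ry":0,"rz":0,"claw":0},{"dx":0,"dy":0,"dz":1.0,"rx":0,"ry":0,"rz":0,"claw":0}]'

```text
time_s: 14.15
tcp_pos: [0.5129, 0.2119, 0.0527]
ee_rot: [-0.057, 0.998, 0.0, 0.0]
contact_force: [-0.6, 0.9, -1.1]
width: 0.0259
grasp_force: 59.3
```

play_rows --motion '[{"dx":0,"dy":0,"dz":0.3,"rx":0,"ry":0,"rz":0,"claw":0},{"dx":0,"dy":0,"dz":0.6,"rx":0,"ry":0,"rz":0,"claw":0},{"dx":0,"dy":0,"dz":0.8,"rx":0,"ry":0,"rz":0,"claw":0},{"dx":0,"dy":0,"dz":0.8,"rx":0,"ry":0,"rz":0,"claw":0},{"dx":0,"dy":0,"dz":0.8,"rx":0,"ry":0,"rz":0,"claw":0}]'

```text
time_s: 14.57
tcp_pos: [0.5123, 0.2118, 0.0439]
ee_rot: [-0.057, 0.998, -0.0, -0.0]
contact_force: [-0.3, 0.0, -1.3]
width: 0.0255
grasp_force: 59.3
```

play_rows --motion '[{"dx":0,"dy":0,"dz":0.1,"rx":0,"ry":0,"rz":0,"claw":0},{"dx":0,"dy":0,"dz":0.2,"rx":0,"ry":0,"rz":0,"claw":0},{"dx":0,"dy":0,"dz":0.2,"rx":0,"ry":0,"rz":0,"claw":0}]'

```text
time_s: 14.82
tcp_pos: [0.5125, 0.2119, 0.0421]
ee_rot: [-0.057, 0.998, 0.0, -0.0]
contact_force: [-0.3, -0.3, -1.5]
width: 0.0259
grasp_force: 59.5
```

play_rows --motion '[{"dx":0,"dy":0,"dz":0.1,"rx":0,"ry":0,"rz":0,"claw":0},{"dx":0,"dy":0,"dz":0.2,"rx":0,"ry":0,"rz":0,"claw":0},{"dx":0,"dy":0,"dz":0.2,"rx":0,"ry":0,"rz":0,"claw":0}]'

```text
time_s: 15.07
tcp_pos: [0.5127, 0.212, 0.0419]
ee_rot: [-0.057, 0.998, 0.0, 0.001]
contact_force: [-5.1, 0.3, 11.8]
width: 0.0256
grasp_force: 61.0
```

play_rows --motion '[{"dx":0,"dy":0,"dz":-0.15,"rx":0,"ry":0,"rz":0,"claw":0},{"dx":0,"dy":0,"dz":-0.15,"rx":0,"ry":0,"rz":0,"claw":0.4},{"dx":0,"dy":0,"dz":-0.15,"rx":0,"ry":0,"rz":0,"claw":0.6},{"dx":0,"dy":0,"dz":-0.15,"rx":0,"ry":0,"rz":0,"claw":0.8},{"dx":0,"dy":0,"dz":-0.15,"rx":0,"ry":0,"rz":0,"claw":0.8},{"dx":0,"dy":0,"dz":-0.15,"rx":0,"ry":0,"rz":0,"claw":0.8}]'

```text
time_s: 15.57
tcp_pos: [0.5124, 0.2118, 0.0413]
ee_rot: [-0.057, 0.998, -0.0, -0.0]
contact_force: [0.4, 0.7, -0.3]
width: 0.0682
grasp_force: 0.0
```

play_rows --motion '[{"dx":0,"dy":0,"dz":-1,"rx":0,"ry":0,"rz":0,"claw":0.8},{"dx":0,"dy":0,"dz":-3,"rx":0,"ry":0,"rz":0,"claw":0.8},{"dx":0,"dy":0,"dz":-6,"rx":0,"ry":0,"rz":0,"claw":0.8},{"dx":0,"dy":0,"dz":-9,"rx":0,"ry":0,"rz":0,"claw":0.8},{"dx":0,"dy":0,"dz":-12,"rx":0,"ry":0,"rz":0,"claw":0.8},{"dx":0,"dy":0,"dz":-15,"rx":0,"ry":0,"rz":0,"claw":0.5},{"dx":0,"dy":0,"dz":-16,"rx":0,"ry":0,"rz":0,"claw":0},{"dx":0,"dy":0,"dz":-16,"rx":0,"ry":0,"rz":0,"claw":0}]'

```text
time_s: 16.23
tcp_pos: [0.514, 0.2125, 0.2054]
ee_rot: [-0.057, 0.998, 0.001, 0.003]
contact_force: [0.8, -0.6, -0.7]
width: 0.0329
grasp_force: 0.0
```

```bash
cd .;python3 go.py .40 .19 .40 3.2566; python3 -c "
from h import *
w=snap('wrist','pics/w5.png');a=snap('side','pics/d3.png')
cv2.imwrite('pics/c3.png',cv2.hconcat([a[0:300,150:430],w[100:400,140:420]])[:,:,::-1])"
```

```text
t 16.2333 tcp [0.514  0.2125 0.2054] F [ 0.82 -0.57 -0.71]
d cm [ 11.47  -0.91 -19.53] rot [ 0.0017  0.0057 -0.0013]
```

View pics/c3.png

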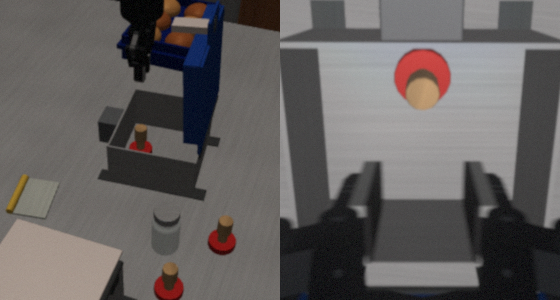

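The stamp stands upright in the bin: side crop (140,140), wrist crop (422,85). The lid is upright and clear. Now I'll go up and over, behind the lid.

play_rows --motion '[{"dx":1,"dy":0,"dz":-3,"rx":0,"ry":0,"rz":0,"claw":0},{"dx":2,"dy":0,"dz":-6,"rx":0,"ry":0,"rz":0,"claw":0},{"dx":3,"dy":0,"dz":-9,"rx":0,"ry":0,"rz":0,"claw":0},{"dx":3,"dy":0,"dz":-12,"rx":0,"ry":0,"rz":0,"claw":0},{"dx":3,"dy":0,"dz":-15,"rx":0,"ry":0,"rz":0,"claw":0},{"dx":3,"dy":0,"dz":-18,"rx":0,"ry":0,"rz":0,"claw":0},{"dx":3,"dy":0,"dz":-21,"rx":0,"ry":0,"rz":0,"claw":0},{"dx":3,"dy":0,"dz":-21,"rx":0,"ry":0,"rz":0,"claw":0}]'

```text
time_s: 17.0
tcp_pos: [0.4832, 0.2087, 0.415]
ee_rot: [-0.057, 0.998, 0.001, 0.002]
contact_force: [1.0, -0.2, 0.5]
width: 0.0001
grasp_force: 0.0
```

```bash
cd .;python3 go.py .683 .232 .41 3.2566; python3 -c "
from h import *
s=state();c=calibration('wrist');R=Rn.from_quat(s['ee_rot']);print('cam in tool',R.inv().apply(c['position']-s['tcp_pos']).round(3),s['joint_positions'].round(3))"
```

```text
t 17.0 tcp [0.4832 0.2087 0.415 ] F [ 0.95 -0.18  0.48]
d cm [-20.11   0.05   0.57] rot [ 0.0011  0.0037 -0.0012]
cam in tool [ 0.076  0.002 -0.143] [0.408 0.208 0.474 1.832 0.    0.294]
```

play_rows --motion '[{"dx":-2,"dy":0,"dz":0,"rx":0,"ry":0,"rz":0,"claw":0},{"dx":-5,"dy":0,"dz":0,"rx":0,"ry":0,"rz":0,"claw":0},{"dx":-8,"dy":0,"dz":0,"rx":0,"ry":0,"rz":0,"claw":0},{"dx":-11,"dy":0,"dz":0,"rx":0,"ry":0,"rz":0,"claw":0},{"dx":-14,"dy":0,"dz":0,"rx":0,"ry":0,"rz":0,"claw":0},{"dx":-17,"dy":0,"dz":0,"rx":0,"ry":0,"rz":0,"claw":0},{"dx":-20,"dy":0,"dz":0,"rx":0,"ry":0,"rz":0,"claw":0},{"dx":-20,"dy":0,"dz":0,"rx":0,"ry":0,"rz":0,"claw":0}]'

```text
time_s: 17.67
tcp_pos: [0.6724, 0.2268, 0.3852]
ee_rot: [-0.056, 0.998, 0.002, 0.007]
contact_force: [-0.3, -0.7, -1.0]
width: -0.0001
grasp_force: 0.0
```

```bash
cd .;python3 go.py .683 .232 .33 3.2566; python3 -c "
from h import *
s=state();print(s['joint_positions'].round(3))
a=snap('side','pics/d4.png');b=snap('scene','pics/s4.png')
cv2.imwrite('pics/c4.png',cv2.hconcat([a[0:250,200:430],b[20:270,190:420]])[:,:,::-1])"
```

```text
t 17.6667 tcp [0.6724 0.2268 0.3852] F [-0.31 -0.66 -0.97]
d cm [-1.02  0.38  5.54] rot [ 0.0028  0.0148 -0.0025]
[ 0.325  0.681  1.143  2.017 -0.     0.213]
```

View pics/c4.png

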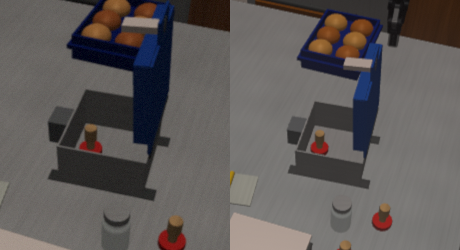

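The picture shows the gripper behind and above the lid, at right crop (398,20). The lid is upright and the stamp is fine. I'll descend behind the tab.

play_rows --motion '[{"dx":-0.6,"dy":0.3,"dz":1,"rx":0,"ry":0,"rz":0,"claw":0},{"dx":-0.6,"dy":0.3,"dz":2.5,"rx":0,"ry":0,"rz":0,"claw":0},{"dx":-0.6,"dy":0.3,"dz":4,"rx":0,"ry":0,"rz":0,"claw":0},{"dx":-0.6,"dy":0.3,"dz":5.5,"rx":0,"ry":0,"rz":0,"claw":0},{"dx":-0.6,"dy":0.3,"dz":5.5,"rx":0,"ry":0,"rz":0,"claw":0},{"dx":-0.6,"dy":0.3,"dz":5.5,"rx":0,"ry":0,"rz":0,"claw":0}]'

```text
time_s: 18.27
tcp_pos: [0.6735, 0.2306, 0.3391]
ee_rot: [-0.057, 0.998, 0.003, 0.011]
contact_force: [-0.2, 0.3, 0.2]
width: 0.0003
grasp_force: 0.0
```

```bash
cd .;python3 go.py .67 .2305 .325 3.2566; python3 -c "
from h import *
s=state();print(s['joint_positions'].round(3))
c=np.array([.6482,.228]);u=np.array([np.cos(.115),np.sin(.115)])
p=s['tcp_pos'];print('along u from hinge',(p[:2]-c)@u)
r=.195
for th in np.arange(1.5,-.05,-.1):
  print(th.round(1),'contact pt fwd',(-r*np.cos(th)+.006*np.sin(th)).round(4),(.125+r*np.sin(th)+.006*np.cos(th)).round(4))"
```

```text
t 18.2667 tcp [0.6735 0.2306 0.3391] F [-0.22  0.28  0.23]
d cm [0.38 0.02 1.4 ] rot [ 0.0049  0.022  -0.0009]
[0.33  0.567 0.821 1.803 0.    0.216]
along u from hinge 0.025401108132734437
1.5 contact pt fwd -0.0078 0.3199
1.4 contact pt fwd -0.0272 0.3182
1.3 contact pt fwd -0.0464 0.3145
1.2 contact pt fwd -0.0651 0.3089
1.1 contact pt fwd -0.0831 0.3015
1.0 contact pt fwd -0.1003 0.2923
0.9 contact pt fwd -0.1165 0.2815
0.8 contact pt fwd -0.1316 0.2691
0.7 contact pt fwd -0.1453 0.2552
0.6 contact pt fwd -0.1576 0.2401
0.5 contact pt fwd -0.1683 0.2238
0.4 contact pt fwd -0.1773 0.2065
0.3 contact pt fwd -0.1845 0.1884
0.2 contact pt fwd -0.1899 0.1696
0.1 contact pt fwd -0.1934 0.1504
-0.0 contact pt fwd -0.195 0.131
```

```bash
python3 -c "
import numpy as np
r=.212;px=pz=0
for i,th in enumerate(np.arange(1.5,0.05,-.05)):
  f=-r*np.cos(th)+.006*np.sin(th)+.011;z=.125+r*np.sin(th)+.006*np.cos(th)
  x=(.0254-f)*100;d=(.339-z)*100
  if i%8==0: bx,bd=(x,d)
  print(i,th.round(2),'cum',x.round(2),d.round(2),'nextcall', (x-px).round(2),(d-pz).round(2))
  if i%8==0: px,pz=x,d
"
```

```text
0 1.5 cum 2.34 0.21 nextcall 2.34 0.21
1 1.45 cum 3.4 0.28 nextcall 1.06 0.07
2 1.4 cum 4.45 0.41 nextcall 2.11 0.2
3 1.35 cum 5.5 0.58 nextcall 3.16 0.37
4 1.3 cum 6.53 0.81 nextcall 4.19 0.6
5 1.25 cum 7.56 1.09 nextcall 5.21 0.88
6 1.2 cum 8.56 1.42 nextcall 6.22 1.21
7 1.15 cum 9.55 1.8 nextcall 7.21 1.59
8 1.1 cum 10.52 2.23 nextcall 8.18 2.02
9 1.05 cum 11.47 2.71 nextcall 0.95 0.48
10 1.0 cum 12.39 3.24 nextcall 1.87 1.0
11 0.95 cum 13.28 3.81 nextcall 2.76 1.57
12 0.9 cum 14.15 4.42 nextcall 3.63 2.19
13 0.85 cum 14.98 5.08 nextcall 4.46 2.84
14 0.8 cum 15.78 5.77 nextcall 5.26 3.54
15 0.75 cum 16.54 6.51 nextcall 6.02 4.28
16 0.7 cum 17.27 7.28 nextcall 6.75 5.05
17 0.65 cum 17.95 8.09 nextcall 0.69 0.81
18 0.6 cum 18.6 8.93 nextcall 1.33 1.65
19 0.55 cum 19.2 9.81 nextcall 1.93 2.52
20 0.5 cum 19.76 10.71 nextcall 2.49 3.43
21 0.45 cum 20.27 11.64 nextcall 3.0 4.35
22 0.4 cum 20.73 12.59 nextcall 3.46 5.31
23 0.35 cum 21.15 13.57 nextcall 3.88 6.28
24 0.3 cum 21.52 14.56 nextcall 4.25 7.28
25 0.25 cum 21.83 15.57 nextcall 0.32 1.01
26 0.2 cum 22.1 16.6 nextcall 0.58 2.04
27 0.15 cum 22.31 17.64 nextcall 0.8 3.08
28 0.1 cum 22.47 18.69 nextcall 0.96 4.12
```

play_rows --motion '[{"dx":0.4,"dy":0,"dz":0,"rx":0,"ry":0,"rz":0,"claw":0},{"dx":0.8,"dy":0,"dz":0,"rx":0,"ry":0,"rz":0,"claw":0},{"dx":1.1,"dy":0,"dz":0,"rx":0,"ry":0,"rz":0,"claw":0},{"dx":1.4,"dy":0,"dz":0,"rx":0,"ry":0,"rz":0,"claw":0},{"dx":1.7,"dy":0,"dz":0,"rx":0,"ry":0,"rz":0,"claw":0},{"dx":2.0,"dy":0,"dz":0,"rx":0,"ry":0,"rz":0,"claw":0},{"dx":2.0,"dy":0,"dz":0,"rx":0,"ry":0,"rz":0,"claw":0}]'

```text
time_s: 18.85
tcp_pos: [0.6549, 0.2285, 0.3386]
ee_rot: [-0.057, 0.998, 0.003, 0.012]
contact_force: [-0.3, 0.1, 0.5]
width: 0.0002
grasp_force: 0.0
```

play_rows --motion '[{"dx":0.3,"dy":0,"dz":0.1,"rx":0,"ry":0,"rz":0,"claw":0},{"dx":0.6,"dy":0,"dz":0.2,"rx":0,"ry":0,"rz":0,"claw":0},{"dx":0.9,"dy":0,"dz":0.2,"rx":0,"ry":0,"rz":0,"claw":0},{"dx":1.3,"dy":0,"dz":0.2,"rx":0,"ry":0,"rz":0,"claw":0},{"dx":1.7,"dy":0,"dz":0.3,"rx":0,"ry":0,"rz":0,"claw":0}]'

```text
time_s: 19.27
tcp_pos: [0.6388, 0.2267, 0.3349]
ee_rot: [-0.057, 0.998, 0.003, 0.012]
contact_force: [3.4, 0.3, 3.7]
width: -0.0003
grasp_force: 2.1
```

play_rows --motion '[{"dx":0.7,"dy":0,"dz":0.05,"rx":0,"ry":0,"rz":0,"claw":0},{"dx":1.5,"dy":0,"dz":0.15,"rx":0,"ry":0,"rz":0,"claw":0},{"dx":2.3,"dy":0,"dz":0.3,"rx":0,"ry":0,"rz":0,"claw":0},{"dx":3.1,"dy":0,"dz":0.5,"rx":0,"ry":0,"rz":0,"claw":0},{"dx":4,"dy":0,"dz":0.75,"rx":0,"ry":0,"rz":0,"claw":0},{"dx":5,"dy":0,"dz":1.07,"rx":0,"ry":0,"rz":0,"claw":0},{"dx":6,"dy":0,"dz":1.45,"rx":0,"ry":0,"rz":0,"claw":0},{"dx":6.95,"dy":0,"dz":1.9,"rx":0,"ry":0,"rz":0,"claw":0}]'

```text
time_s: 19.93
tcp_pos: [0.5696, 0.219, 0.3154]
ee_rot: [-0.057, 0.998, 0.004, 0.013]
contact_force: [2.7, 0.7, 6.1]
width: -0.0002
grasp_force: 2.6
```

play_rows --motion '[{"dx":0.95,"dy":0,"dz":0.48,"rx":0,"ry":0,"rz":0,"claw":0},{"dx":1.9,"dy":0,"dz":1.0,"rx":0,"ry":0,"rz":0,"claw":0},{"dx":2.75,"dy":0,"dz":1.55,"rx":0,"ry":0,"rz":0,"claw":0},{"dx":3.6,"dy":0,"dz":2.2,"rx":0,"ry":0,"rz":0,"claw":0},{"dx":4.45,"dy":0,"dz":2.85,"rx":0,"ry":0,"rz":0,"claw":0},{"dx":5.25,"dy":0,"dz":3.55,"rx":0,"ry":0,"rz":0,"claw":0},{"dx":6,"dy":0,"dz":4.3,"rx":0,"ry":0,"rz":0,"claw":0},{"dx":6.75,"dy":0,"dz":5.05,"rx":0,"ry":0,"rz":0,"claw":0}]'

```text
time_s: 20.6
tcp_pos: [0.5034, 0.2116, 0.2632]
ee_rot: [-0.057, 0.998, 0.004, 0.013]
contact_force: [1.8, 0.3, 5.0]
width: -0.0001
grasp_force: 2.6
```

play_rows --motion '[{"dx":0.7,"dy":0,"dz":0.8,"rx":0,"ry":0,"rz":0,"claw":0},{"dx":1.35,"dy":0,"dz":1.65,"rx":0,"ry":0,"rz":0,"claw":0},{"dx":1.95,"dy":0,"dz":2.5,"rx":0,"ry":0,"rz":0,"claw":0},{"dx":2.5,"dy":0,"dz":3.4,"rx":0,"ry":0,"rz":0,"claw":0},{"dx":3,"dy":0,"dz":4.3,"rx":0,"ry":0,"rz":0,"claw":0},{"dx":3.45,"dy":0,"dz":5.2,"rx":0,"ry":0,"rz":0,"claw":0},{"dx":3.85,"dy":0,"dz":6.1,"rx":0,"ry":0,"rz":0,"claw":0},{"dx":4.25,"dy":0,"dz":7,"rx":0,"ry":0,"rz":0,"claw":0}]'

```text
time_s: 21.27
tcp_pos: [0.4626, 0.2072, 0.1917]
ee_rot: [-0.057, 0.998, 0.004, 0.012]
contact_force: [1.9, -1.1, 5.3]
width: 0.0
grasp_force: 2.7
```

```bash
cd .;python3 go.py .4445 .2045 .15 3.2566
```

```text
t 21.2667 tcp [0.4626 0.2072 0.1917] F [ 1.9  -1.09  5.29]
d cm [ 1.93 -0.09  4.13] rot [ 0.0057  0.0248 -0.0012]
```

play_rows --motion '[{"dx":0.3,"dy":0,"dz":0.8,"rx":0,"ry":0.005,"rz":0,"claw":0},{"dx":0.6,"dy":0,"dz":1.6,"rx":0,"ry":0.01,"rz":0,"claw":0},{"dx":0.9,"dy":0,"dz":2.4,"rx":0,"ry":0.015,"rz":0,"claw":0},{"dx":1.2,"dy":0,"dz":3.1,"rx":0,"ry":0.02,"rz":0,"claw":0},{"dx":1.4,"dy":0,"dz":3.8,"rx":0,"ry":0.02,"rz":0,"claw":0},{"dx":1.6,"dy":0,"dz":4.3,"rx":0,"ry":0.02,"rz":0,"claw":0},{"dx":1.7,"dy":0,"dz":4.8,"rx":0,"ry":0.02,"rz":0,"claw":0},{"dx":1.8,"dy":0,"dz":5.2,"rx":0,"ry":0.02,"rz":0,"claw":0}]'

```text
time_s: 21.93
tcp_pos: [0.4467, 0.2058, 0.1381]
ee_rot: [-0.057, 0.998, 0.003, 0.002]
contact_force: [4.3, 0.2, 4.2]
width: -0.0002
grasp_force: 2.3
```

```bash
cd .;python3 go.py .4438 .2045 .115 3.2566
```

```text
t 21.9333 tcp [0.4467 0.2058 0.1381] F [4.35 0.21 4.23]
d cm [ 0.31 -0.11  2.31] rot [ 0.0053  0.0036 -0.0012]
```

play_rows --motion '[{"dx":0.1,"dy":0,"dz":0.35,"rx":0,"ry":0,"rz":0,"claw":0},{"dx":0.1,"dy":0,"dz":0.7,"rx":0,"ry":0,"rz":0,"claw":0},{"dx":0.1,"dy":0,"dz":1.05,"rx":0,"ry":0,"rz":0,"claw":0},{"dx":0.1,"dy":0,"dz":1.4,"rx":0,"ry":0,"rz":0,"claw":0},{"dx":0.1,"dy":0,"dz":1.7,"rx":0,"ry":0,"rz":0,"claw":0},{"dx":0.1,"dy":0,"dz":2,"rx":0,"ry":0,"rz":0,"claw":0},{"dx":0.1,"dy":0,"dz":2.2,"rx":0,"ry":0,"rz":0,"claw":0},{"dx":0.1,"dy":0,"dz":2.2,"rx":0,"ry":0,"rz":0,"claw":0}]'

```text
time_s: 22.6
tcp_pos: [0.4456, 0.2057, 0.1161]
ee_rot: [-0.057, 0.998, 0.003, 0.001]
contact_force: [-0.8, -0.3, 4.2]
width: -0.0001
grasp_force: 2.2
```

play_rows --motion '[{"dx":0,"dy":0,"dz":0.15,"rx":0,"ry":0,"rz":0,"claw":0},{"dx":0,"dy":0,"dz":0.3,"rx":0,"ry":0,"rz":0,"claw":0},{"dx":0,"dy":0,"dz":0.45,"rx":0,"ry":0,"rz":0,"claw":0},{"dx":0,"dy":0,"dz":0.6,"rx":0,"ry":0,"rz":0,"claw":0},{"dx":0,"dy":0,"dz":0.6,"rx":0,"ry":0,"rz":0,"claw":0}]'

```text
time_s: 23.02
tcp_pos: [0.4459, 0.2057, 0.1103]
ee_rot: [-0.057, 0.998, 0.003, 0.002]
contact_force: [0.5, 0.0, 3.9]
width: -0.0
grasp_force: 2.2
```

play_rows --motion '[{"dx":0,"dy":0,"dz":0.08,"rx":0,"ry":0,"rz":0,"claw":0},{"dx":0,"dy":0,"dz":0.16,"rx":0,"ry":0,"rz":0,"claw":0},{"dx":0,"dy":0,"dz":0.16,"rx":0,"ry":0,"rz":0,"claw":0}]'

```text
time_s: 23.27
tcp_pos: [0.446, 0.2058, 0.109]
ee_rot: [-0.057, 0.998, 0.003, 0.002]
contact_force: [1.1, -1.4, 4.4]
width: -0.0002
grasp_force: 2.2
```

play_rows --motion '[{"dx":0,"dy":0,"dz":0.08,"rx":0,"ry":0,"rz":0,"claw":0},{"dx":0,"dy":0,"dz":0.08,"rx":0,"ry":0,"rz":0,"claw":0}]'

```text
time_s: 23.43
tcp_pos: [0.4461, 0.2058, 0.1082]
ee_rot: [-0.057, 0.998, 0.003, 0.002]
contact_force: [1.2, -1.5, 4.6]
width: -0.0003
grasp_force: 2.2
```

play_rows --motion '[{"dx":0,"dy":0,"dz":0.08,"rx":0,"ry":0,"rz":0,"claw":0},{"dx":0,"dy":0,"dz":0.08,"rx":0,"ry":0,"rz":0,"claw":0}]'

```text
time_s: 23.6
tcp_pos: [0.4461, 0.2058, 0.1076]
ee_rot: [-0.057, 0.998, 0.003, 0.002]
contact_force: [0.3, -1.2, 5.9]
width: 0.0
grasp_force: 2.8
```

play_rows --motion '[{"dx":0,"dy":0,"dz":0.07,"rx":0,"ry":0,"rz":0,"claw":0},{"dx":0,"dy":0,"dz":0.07,"rx":0,"ry":0,"rz":0,"claw":0}]'

```text
time_s: 23.77
tcp_pos: [0.4462, 0.2058, 0.1072]
ee_rot: [-0.057, 0.998, 0.003, 0.002]
contact_force: [0.5, -1.8, 8.3]
width: -0.0001
grasp_force: 3.9
```

play_rows --motion '[{"dx":0,"dy":0,"dz":0.06,"rx":0,"ry":0,"rz":0,"claw":0},{"dx":0,"dy":0,"dz":0.06,"rx":0,"ry":0,"rz":0,"claw":0}]'

```text
time_s: 23.93
tcp_pos: [0.4462, 0.2058, 0.107]
ee_rot: [-0.057, 0.998, 0.003, 0.002]
contact_force: [-0.6, -2.1, 10.4]
width: -0.0
grasp_force: 5.0
```

play_rows --motion '[{"dx":0,"dy":0,"dz":-0.3,"rx":0,"ry":0,"rz":0,"claw":0},{"dx":0,"dy":0,"dz":-0.8,"rx":0,"ry":0,"rz":0,"claw":0},{"dx":0,"dy":0,"dz":-1.4,"rx":0,"ry":0,"rz":0,"claw":0},{"dx":0,"dy":0,"dz":-2,"rx":0,"ry":0,"rz":0,"claw":0},{"dx":0,"dy":0,"dz":-2.7,"rx":0,"ry":0,"rz":0,"claw":0},{"dx":0,"dy":0,"dz":-4,"rx":0,"ry":0,"rz":0,"claw":0},{"dx":2,"dy":0,"dz":-7,"rx":0,"ry":0,"rz":0,"claw":0},{"dx":5,"dy":0,"dz":-9,"rx":0,"ry":0,"rz":0,"claw":0}]'

```text
time_s: 24.6
tcp_pos: [0.3964, 0.1998, 0.1968]
ee_rot: [-0.056, 0.998, 0.003, 0.001]
contact_force: [0.7, 0.1, 0.5]
width: 0.0001
grasp_force: 0.0
```

play_rows --motion '[{"dx":3,"dy":0,"dz":-2,"rx":0,"ry":0,"rz":0,"claw":0},{"dx":6,"dy":0,"dz":-4,"rx":0,"ry":0,"rz":0,"claw":0},{"dx":8,"dy":0,"dz":-4,"rx":0,"ry":0,"rz":0,"claw":0},{"dx":8,"dy":0,"dz":-4,"rx":0,"ry":0,"rz":0,"claw":0},{"dx":8,"dy":0,"dz":-4,"rx":0,"ry":0,"rz":0,"claw":0},{"dx":8,"dy":0,"dz":-4,"rx":0,"ry":0,"rz":0,"claw":0}]'

```text
time_s: 25.1
tcp_pos: [0.3165, 0.1904, 0.2354]
ee_rot: [-0.057, 0.998, 0.003, 0.002]
contact_force: [-0.5, 0.1, -1.2]
width: 0.0003
grasp_force: 0.0
```

```bash
cd .;python3 -c "
from h import *
a=snap('scene','pics/s6.png')
cv2.imwrite('pics/s6c.png',cv2.resize(a[20:320,120:380,::-1],None,fx=1.9,fy=1.9))"
```

```text
(no output)
```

View pics/s6c.png

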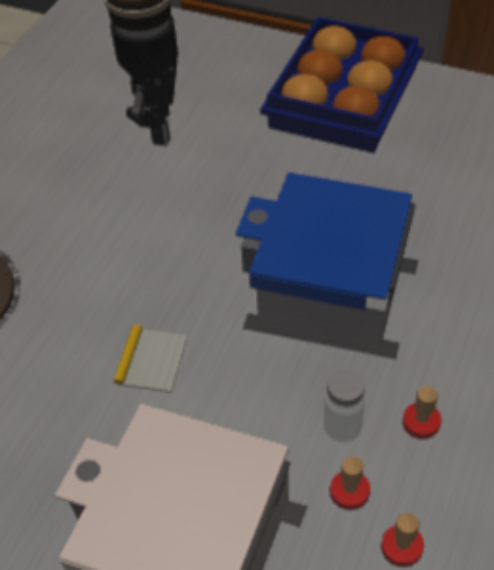

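The blue lid (crop 330,230) is down and stays shut a second after release. The white bin, jar and scraper are where they were, and the robot touches nothing.

```bash
cd .;python3 -c "
from workcell import *
print(finish_job())"
```

```text
the job is handed in; nothing more can be done
None
```

The bun stamp was stood upright in the blue-lidded bin before I closed it, the lid is latched shut again (highest force read while pressing about 12 N), and the job was handed in at about 25 s with the white-lidded bin, sugar jar and scraper undisturbed.

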